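Touch-open the purple cupboard on the popcorn counter

TASK

Get the purple-fronted cupboard wide open using fingertip touches only: press its door at the round spot until the touch catch lets go, take the finger away so the spring pushes the door ajar, then push the door from behind with a fingertip until it stands about square to the cupboard. Be gentle with it, leave the white-fronted cupboard shut, and do not lift, carry or knock anything on the counter or on the cupboards.

Things in the scene. Friction and masses are not known exactly. Their poses are not given: they have to be found in the camera images.
- purple_cupboard: purple (lilac)-fronted counter cupboard, fixed: white box 200 mm deep (x), 240 wide (y), 180 high, top board the colour of the door. Origin: centre of its underside. x points from its front (towards the robot) to its back, y to the robot's left along the front, z up. The carcass front edge is at x = -0.100; shut, the door's outer face is at x = -0.124.
- purple_door (a joint): hinge of the purple door, rad: 0 shut on its catch, negative pressed in (stop at -0.037, 8 mm at the free edge), positive opening towards the robot, 1.57 square to the cupboard, stop at 1.75. Pressing the spot in about 6 mm (up to 8 N, then it meets the stop) frees the catch; as the finger withdraws a damped spring throws the door ajar to about 0.5 rad within 1 s. It then stays where it is put; 1 N swings it.
- purple_spot (a point): round steel and black press spot, 32 mm across, on the outer face of the purple door: 38 mm from its free (right) edge, 36 mm below its top edge, 142 mm above the counter, 198 mm from the hinge line; a black dash marks it on the top edge. The point is on the door face and moves with the door.
- purple_hinge (a point): top end of the purple door's vertical hinge line, 178 mm above the counter, at the left (cupboard +y) rear edge of the panel, in the plane of its inner face, 8 mm in front of the carcass. The panel: 236 mm wide, 16 thick, bottom 6 and top 178 mm above the counter, no handle; the catch holds it against pulling.
- white_cupboard: white-fronted counter cupboard, fixed: white box 200 mm deep (x), 240 wide (y), 180 high, top board the colour of the door. To be left shut. Origin: centre of its underside. x points from its front (towards the robot) to its back, y to the robot's left along the front, z up. The carcass front edge is at x = -0.100; shut, the door's outer face is at x = -0.124.
- white_door (a joint): hinge of the white door: the same kind of touch-latch door as the purple one, 0 shut. To stay shut.
- caramel_tub_mid (a point): round clear lidded tub of orange popcorn, 112 mm across, 97 high, standing on the rear half of the purple cupboard's top; the point is on its axis, 48 mm above its underside. Bystander, loose.
- cherry_tub_mid (a point): round clear lidded tub of pink popcorn, 112 mm across, 97 high, standing on the rear half of the white cupboard's top; the point is on its axis, 48 mm above its underside. Bystander, loose.
- tip_canister_mid (a point): steel canister with a sloping lid, 94 mm across, 140 high; the point is on its axis, 70 mm above its underside. Bystander, loose.
- paper_cup_mid (a point): empty paper cup, 80 mm across, 100 high; the point is on its axis, 50 mm above its underside. Bystander, loose.
- shaker_mid (a point): yellow seasoning jar with a red cap, 54 mm across, 130 high; the point is on its axis, 65 mm above its underside. Bystander, loose.
- sample_bowl_mid (a point): small blue bowl, 100 mm across, 45 high; the point is on its axis, 22 mm above its underside. Bystander, loose.

How it is judged:
On the way, in this order (a step that is already met when the one before it is completed fails the run):
1. the catch has let go and the purple door stands ajar by its own spring (over 0.25 rad, not yet wide open) with nothing of the robot touching it (value of joint purple_door between 0.25 and 0.9 rad and contact force between the arm and purple_cupboard below 0.1 N), for 0.2 s.
2. the purple door stands wide open (over 1.25 rad) (value of joint purple_door above 1.25 rad), for 0.2 s.
At the end, for the whole second after the job is handed in: The purple door rests open by more than 1.25 rad (72 degrees), the white door is shut (under 0.05 rad), and every loose thing is within 20 mm of where it started (value of joint purple_door above 1.25 rad and velocity of joint purple_door between -0.05 and 0.05 rad/s and value of joint white_door below 0.05 rad and distance of each of caramel_tub_mid, cherry_tub_mid, tip_canister_mid, paper_cup_mid, shaker_mid, sample_bowl_mid from where it was at the start of the episode below 0.02 m); the robot touches nothing.
It fails at once if the white door was released or opened (value of joint white_door above 0.1 rad).
It fails at once if the purple cupboard or its door was pushed harder than 50 N (contact force between the arm and purple_cupboard above 50 N).
It fails at once if the purple door was flung against its stop (value of joint purple_door above 1.6 rad and velocity of joint purple_door above 2 rad/s).
It fails at once if a loose thing was lifted, carried or knocked more than 30 mm (distance of any of caramel_tub_mid, cherry_tub_mid, tip_canister_mid, paper_cup_mid, shaker_mid, sample_bowl_mid from where it was at the start of the episode above 0.03 m).
It also fails if it takes over 53 s, if anything falls off the work surface, if the arm or the gripper's body presses on something with over 40 N, if the wrist force passes 120 N, or if a joint passes its speed limit or range.

ROBOT

A 6-joint arm with a two-finger parallel gripper is mounted at the origin on the work surface. World frame = base frame: x ahead of the robot, y to its left, z up, the work surface at z = 0. Lengths are in m, angles in rad, forces in N, time in s.
With the tool pointing down it reaches from about 0.275 to 0.725 m from the base axis. Payload 15.9 kg.
Tool frame: the origin (TCP) lies between the finger pads; the fingertips stand 25 mm ahead of it and the grasp point (between the pads) lies 6 mm ahead of it; x points along the fingers, y is the direction in which the jaws open and shut, and the axes are right-handed (so a half turn about x gives the same grasp; the last joint's range is limited). The gripper opens to 85 mm and grips with 20 to 120 N. Pads are 22 mm wide; open, the fingers measure 114 mm over their backs; the gripper's body (76 mm by 85 mm) begins 54 mm behind the grasp point. The pads swing forward as they close: fully open they stand 13 mm farther back than shut.
Start: joints at [-1.244, 0.213, -0.034, 1.323, 0, 1.571], TCP at [0.161, -0.474, 0.256] pointing down, gripper open.
Joint ranges: [-2.98, 2.98], [-0.74, 1.72], [-1.14, 1.35], [-2.1, 2.04], [-1.57, 1.44], [-3.14, 3.14]. Speed limits (rad/s): [1.89, 1.89, 2.39, 2.57, 3.14, 3.14].

INTERFACE

Orientations are given as a unit quaternion [x, y, z, w].
In Python, from bench import sensors, viewer, order gives the robot as it stands.
- The arm moves only by the tool move_arm, never from a script. Its argument "increments" is a list of rows, each a list of 2 entries, a list of its own where there are three numbers: the shift along the tool's x, y, z in mm, then the turn about the tool's x in rad. A call has 1 to 8 rows; each row shifts and turns the pose as measured when the row begins, along the tool's axes as they then stand; what a row does not reach is not made up. A row lasts 1/8 s, in which the tool goes at most 62.5 mm and 10.7 degrees, less where a joint would pass 70% of its speed; a pose out of reach is approached as far as the arm can. A call is refused whole if a number of a shift passes 62.5 or a number of a turn 0.188, either way. A call with a gripper value outside its range is refused whole. "hand" is the finger opening in mm, from 0 to 85.4, set as the call begins (left out, the last holds). The fingers move at their own pace and stop on an object; "grip_force" is the grip in N (left out, the last holds). Time passes only in rows, so rows that do not move let the fingers close. It gives the time, the measured TCP pose, the force and the opening at its end, in the units of the state.
- sensors.get_state(): the state, without advancing time (a new reading comes with each control period).
- viewer.snapshot(name): name is "side" or "top" or "wrist"; returns the picture (480x640x3 uint8, red, green, blue); there is no depth.
- viewer.get_calibration(name): a dict with "fx", "fy", "cx", "cy" (pixels), "R" (3x3) and "t" (3): a world point X has camera coordinates R X + t; the wrist camera has in their place "mount" (4x4, takes a point from camera to tool coordinates, whose origin is the TCP and whose axes are the tool frame's). Camera axes: x right, y down, z forward; pixel columns grow to the right and rows downward; lengths in m; the calibration is good to about 2 mm. A picture is of the moment at which its call begins: read the wrist's pose just before it. get_calibration takes no time and is no camera call.
- order.finish_job(): hands the job in, once; it reports no verdict.
The state is a dict: "time": time; "joint_positions": joint angles; "qvel": joint speeds; "joint_efforts": joint torques, N m; "tool_pos": TCP position; "eef_rot": TCP orientation; "contact_force": force on the tool from outside, world axes, zero at the start; "moment": the same for the moment, N m; "finger_gap": finger opening in m.
Only numpy, scipy, OpenCV 4.12 (cv2) and the standard library are available. Lean on these libraries where they do the work, as an engineer would, in place of code of your own. Each camera call takes 0.05 s, during which the arm holds its last target. There are 200 camera calls.

## Working session

There is one attempt and no reset: what is moved stays moved. The work goes in short steps, Python scripts to look and compute and a tool call to move; the robot and the scene stay as the last step left them, time stands still between calls to the robot, and variables do not carry over. Pictures are saved under pics/ and viewed, about 8 in all and at most 12, crops included, and the job is handed in when it is done.

Besides the shell and the picture viewer there is one more tool, called after "Request:" as name([rows], argument=value, ...), one row to a line, values as JSON. move_arm: Moves the arm, as the interface text tells. Its arguments: {"type":"object","properties":{"increments":{"type":"array","items":{"type":"array"}},"hand":{"type":"number"},"grip_force":{"type":"number"}},"required":["increments"]}

```bash
mkdir -p pics; ls
python3 - <<'E'
from bench import sensors,viewer
import cv2,numpy as np
s=sensors.get_state();print({k:np.round(v,3).tolist() for k,v in s.items()})
for n in("side","top"):
    cv2.imwrite(f"pics/{n}0.png",viewer.snapshot(n)[...,::-1]);c=viewer.get_calibration(n);print(n,{k:np.round(v,4).tolist() for k,v in c.items()})
print(viewer.get_calibration("wrist"))
E
```

```text
pics
{'time': 0.0, 'joint_positions': [-1.244, 0.213, -0.035, 1.323, 0.0, 1.571], 'qvel': [0.001, -0.0, 0.001, 0.0, -0.001, 0.001], 'joint_efforts': [-0.001, -68.615, 48.712, 0.017, -0.0, 0.0], 'tool_pos': [0.16, -0.473, 0.256], 'eef_rot': [-0.698, -0.115, 0.698, -0.115], 'contact_force': [0.096, 0.336, 0.44], 'moment': [-0.033, 0.036, 0.058], 'finger_gap': 0.086}
side {'fx': 512.4228, 'fy': 512.4228, 'cx': 313.7133, 'cy': 232.0098, 'R': [[-0.7512, -0.6598, 0.017], [-0.3862, 0.4186, -0.822], [0.5352, -0.6241, -0.5693]], 't': [0.4128, 0.3321, 1.2116]}
top {'fx': 456.5625, 'fy': 456.5625, 'cx': 323.0298, 'cy': 241.3433, 'R': [[-0.0081, -0.9999, 0.0142], [-0.9968, 0.0069, -0.0793], [0.0792, -0.0148, -0.9968]], 't': [-0.0147, 0.547, 1.2537]}
{'fx': 361.0830245232183, 'fy': 361.0830245232183, 'cx': 325.0600915543315, 'cy': 242.2076252598392, 'mount': array([[-1.00481013e-03, -3.01449256e-01,  9.53481692e-01,
        -1.17570869e-01],
       [ 9.99999455e-01, -5.71787817e-04,  8.73057738e-04,
        -3.76567440e-04],
       [ 2.82006610e-04,  9.53482050e-01,  3.01449666e-01,
        -7.75803013e-02],
       [ 0.00000000e+00,  0.00000000e+00,  0.00000000e+00,
         1.00000000e+00]])}
```

View pics/side0.png

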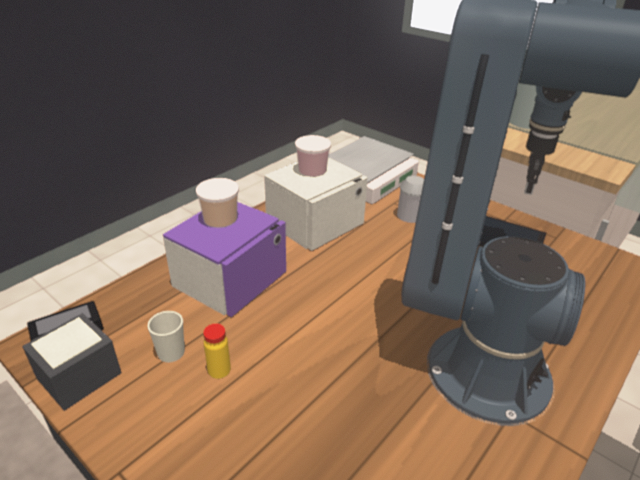

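View pics/top0.png

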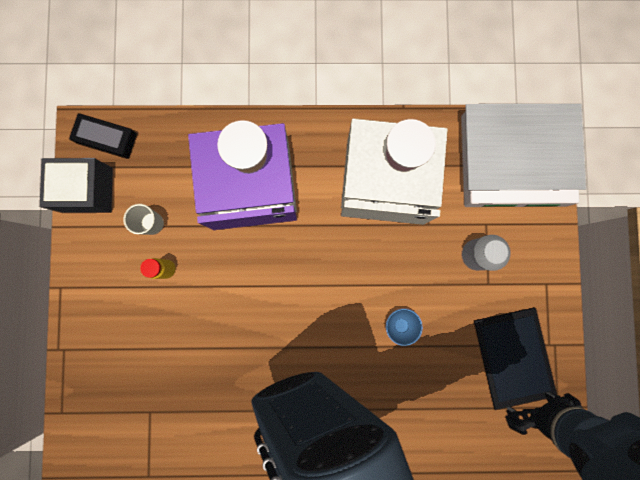

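Side view: purple cupboard at (228,255), its spot at about (277,240). Top view: purple top spans (190-297, 125-228), cup (143,219), shaker (152,268), bowl (404,326). I'll measure the purple top and the spot.

```bash
cat > h.py <<'E'
import cv2,numpy as np
from bench import sensors,viewer
def onplane(n,uv,z):
    c=viewer.get_calibration(n);R=np.array(c["R"]);t=np.array(c["t"])
    uv=np.atleast_2d(uv).astype(float)
    d=np.c_[(uv[:,0]-c["cx"])/c["fx"],(uv[:,1]-c["cy"])/c["fy"],np.ones(len(uv))]@R
    o=-R.T@t; return o+d*((z-o[2])/d[:,2])[:,None]
def proj(n,X):
    c=viewer.get_calibration(n);p=np.atleast_2d(X)@np.array(c["R"]).T+c["t"]
    return np.c_[p[:,0]/p[:,2]*c["fx"]+c["cx"],p[:,1]/p[:,2]*c["fy"]+c["cy"]]
E
python3 - <<'E'
from h import *
im=cv2.imread("pics/top0.png");h=cv2.cvtColor(im,cv2.COLOR_BGR2HSV)
m=cv2.inRange(h,(120,80,60),(150,255,255))
cs=sorted(cv2.findContours(m,0,2)[0],key=cv2.contourArea)[::-1][:3]
for c in cs:
    print(cv2.contourArea(c),cv2.boundingRect(c));print(np.round(onplane("top",cv2.boxPoints(cv2.minAreaRect(c)),.18),3).tolist())
    print(cv2.approxPolyDP(c,4,True)[:,0].tolist())
cv2.imwrite("pics/crop0.png",np.hstack([cv2.resize(im[100:240,175:310],None,fx=3,fy=3,interpolation=2),cv2.resize(cv2.imread("pics/side0.png")[195:335,160:295],None,fx=3,fy=3,interpolation=2)])[:600,:800])
for k,uv,z in(("cup",(143,219),.1),("shaker",(151,268),.13),("bowl",(404,326),.045),("can",(495,252),.14),("tub",(242,146),.277)):print(k,onplane("top",uv,z).round(3))
E
```

```text
5652.5 (188, 124, 106, 89)
[[0.804, 0.319, 0.18], [0.831, 0.078, 0.18], [0.632, 0.056, 0.18], [0.605, 0.294, 0.18]]
[[284, 125], [260, 126], [267, 137], [267, 158], [252, 173], [240, 172], [220, 158], [220, 131], [189, 134], [196, 212], [292, 201]]
1195.5 (198, 206, 98, 24)
[[0.599, 0.291, 0.18], [0.624, 0.054, 0.18], [0.586, 0.05, 0.18], [0.562, 0.286, 0.18]]
[[295, 215], [288, 206], [275, 213], [271, 208], [200, 216], [198, 222], [215, 229], [291, 220]]
cup [[0.603 0.453 0.1  ]]
shaker [[0.474 0.419 0.13 ]]
bowl [[ 0.313 -0.236  0.045]]
can [[ 0.507 -0.454  0.14 ]]
tub [[0.744 0.167 0.277]]
```

View pics/crop0.png

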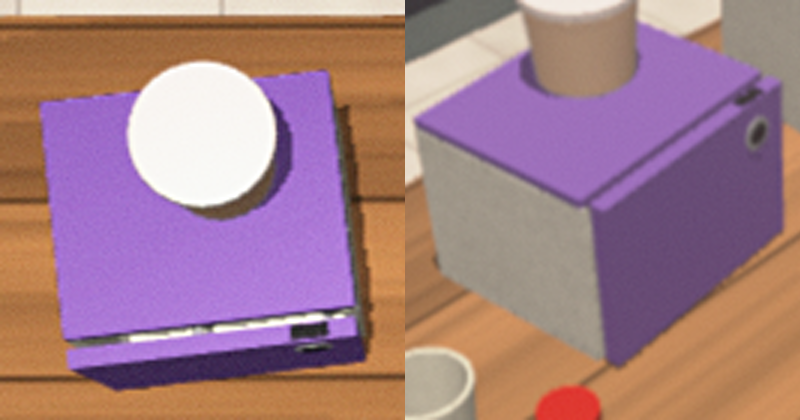

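Purple top comes out 242 x 200 mm, as given. The crop shows the door on its front, with the dash at right in the top view and the spot at about (277,240) in the side view. Next I'll cross-check the spot and work out the tool axes.

```bash
cat >> h.py <<'E'
from scipy.spatial.transform import Rotation as Ro
yaw=0.114; C=np.array([0.718,0.187,0.]); Rc=Ro.from_euler("z",yaw)
def cup(p): return C+Rc.apply(p)
def go(target,ang=None):
    "tool-frame shift (mm) to a world TCP target; angle of tool z to cupboard x"
    s=sensors.get_state();T=Ro.from_quat(s["eef_rot"]);A=T.as_matrix()
    print("t",s["time"],"tcp",np.round(s["tool_pos"],4),"F",np.round(s["contact_force"],1),"axes",A.round(3).T.tolist())
    print("toolshift mm",(T.inv().apply(np.array(target)-s["tool_pos"])*1000).round(1),"toolz heading",np.arctan2(A[1,2],A[0,2]).round(3))
E
python3 - <<'E'
from h import *
sp=cup([-.124,-.080,.142]);print("spot",sp,"hinge",cup([-.108,.118,.178]))
print("proj side",proj("side",sp),"top",proj("top",sp), "dash top",proj("top",cup([-.116,-.08,.178])))
print("free top corner side",proj("side",cup([-.124,-.118,.178])),"left",proj("side",cup([-.124,.118,.178])), "top view", proj("top",cup([-.124,-.118,.178])),proj("top",cup([-.124,.118,.178])))
go(cup([-.185,-.08,.205]))
E
```

```text
spot [0.60390514 0.09341388 0.142     ] hinge [0.59727814 0.29194872 0.178     ]
proj side [[276.96171045 239.80866767]] top [[279.30624276 215.49508386]] dash top [[277.74574649 210.30566592]]
free top corner side [[285.24976362 222.56608593]] left [[225.98248975 266.16934872]] top view [[293.47794443 211.67362485]] [[197.67738752 223.1147816 ]]
t 0.1 tcp [ 0.1604 -0.4733  0.2559] F [ 0.4 -0.2  0. ] axes [[-0.0, 0.001, -1.0], [0.321, -0.947, -0.001], [-0.947, -0.321, -0.0]]
toolshift mm [  51.3 -407.2 -542.3] toolz heading -2.815
```

Spot projection (277,240) agrees with the picture. I'll turn the tool so that its y points into the cupboard and the camera sits aside, with the fingers shut.

Request:
move_arm([
  [[0,0,0],-0.17],
  [[0,0,0],-0.17],
  [[0,0,0],-0.17],
  [[0,0,0],-0.17],
  [[0,0,0],-0.17],
  [[0,0,0],-0.17],
  [[0,0,0],-0.17],
  [[0,0,0],-0.17],
], hand=0)

```text
time: 1.1
tool_pos: [0.1599, -0.4719, 0.2534]
eef_rot: [0.46, 0.54, -0.457, 0.536]
contact_force: [0.6, -0.1, -0.2]
finger_gap: 0.0002
```

Run:
```python
from h import *
go(cup([-.21,-.08,.256]))
```

```text
t 1.1 tcp [ 0.1599 -0.4719  0.2534] F [ 0.6 -0.1 -0.2] axes [[-0.002, 0.006, -1.0], [0.987, 0.158, -0.001], [0.158, -0.987, -0.006]]
toolshift mm [ 1.000e-01  4.420e+02 -4.917e+02] toolz heading -1.412
```

Request:
move_arm([
  [[0,31,-35],0.02],
  [[0,31,-35],0.02],
  [[0,31,-35],0],
  [[0,31,-35],0],
  [[0,31,-35],0],
  [[0,31,-35],0],
  [[0,31,-35],0],
  [[0,31,-35],0],
])

```text
time: 2.1
tool_pos: [0.3735, -0.1542, 0.2531]
eef_rot: [0.471, 0.531, -0.469, 0.525]
contact_force: [0.3, -0.5, 0.0]
finger_gap: 0.0001
```

Run:
```python
from h import *
go(cup([-.21,-.08,.256]))
```

```text
t 2.1 tcp [ 0.3735 -0.1542  0.2531] F [ 0.3 -0.5  0. ] axes [[-0.004, 0.009, -1.0], [0.993, 0.116, -0.003], [0.116, -0.993, -0.009]]
toolshift mm [  -1.3  171.6 -219.3] toolz heading -1.454
```

Request:
move_arm([
  [[0,24,-30],0],
  [[0,24,-30],0],
  [[0,24,-30],0],
  [[0,24,-30],0],
  [[0,24,-30],0],
  [[0,24,-30],0],
  [[0,24,-30],0],
  [[0,14,-20],0],
])

```text
time: 3.1
tool_pos: [0.5308, 0.1065, 0.2526]
eef_rot: [0.47, 0.533, -0.469, 0.525]
contact_force: [0.4, 0.4, 0.2]
finger_gap: -0.0
```

Run:
```python
from h import *
go(cup([-.17,-.08,.155]))
```

```text
t 3.1 tcp [0.5308 0.1065 0.2526] F [0.4 0.4 0.2] axes [[-0.007, 0.008, -1.0], [0.993, 0.119, -0.006], [0.119, -0.993, -0.009]]
toolshift mm [97.2 25.6 22.4] toolz heading -1.451
```

Request:
move_arm([
  [[20,0,6],0],
  [[20,0,6],0],
  [[20,0,5],0],
  [[20,0,5],0],
  [[17,0,0],0],
  [[0,0,0],0],
])

```text
time: 3.85
tool_pos: [0.5322, 0.0869, 0.1502]
eef_rot: [0.468, 0.535, -0.469, 0.525]
contact_force: [-0.4, -0.2, -0.1]
finger_gap: 0.0004
```

Run:
```python
from h import *
go(cup([-.14,-.08,.155]))
im=viewer.snapshot("side")[...,::-1]
cv2.imwrite("pics/s1.png",cv2.resize(im[150:330,140:380],None,fx=3,fy=3))
```

```text
t 3.85 tcp [0.5322 0.0869 0.1502] F [-0.4 -0.2 -0.1] axes [[-0.011, 0.008, -1.0], [0.992, 0.122, -0.01], [0.122, -0.992, -0.009]]
toolshift mm [-5.4 55.9  2.1] toolz heading -1.448
```

View pics/s1.png

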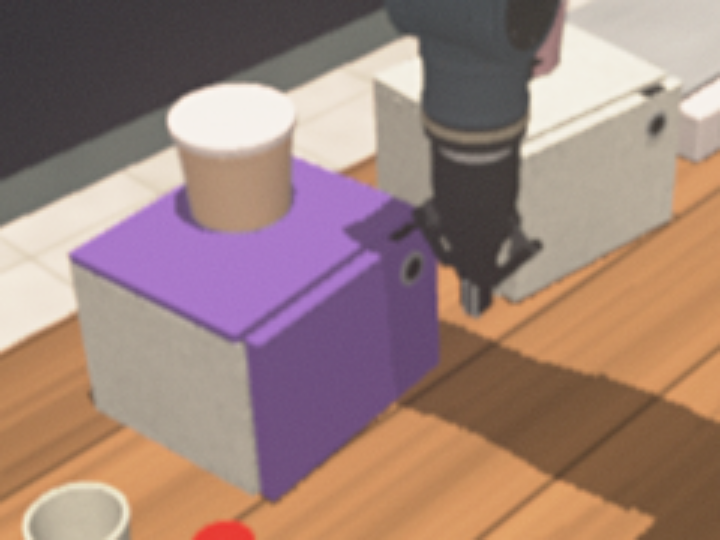

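The picture shows the shut fingertips at about (470,310), free of the door, and the knuckles spread along the jaw axis at (430,230) and (535,245). I'll measure how high those knuckles sit above the fingertip.

Run:
```python
from h import *
s=sensors.get_state();p=np.array(s["tool_pos"]);T=Ro.from_quat(s["eef_rot"]);A=T.as_matrix();n=A[:,2]
c=viewer.get_calibration("side");R=np.array(c["R"]);o=-R.T@c["t"]
for k,(u,v) in dict(tip=(470,310),tipR=(487,305),kR_low=(520,272),kR=(540,245),kRtop=(530,232),kL=(420,215),kLlow=(440,262)).items():
    d=R.T@[(u/3+140-c["cx"])/c["fx"],(v/3+150-c["cy"])/c["fy"],1]
    X=o+d*((p-o)@n)/(d@n);print(k,(T.inv().apply(X-p)*1000).round(0))
print(np.round(s["joint_positions"],2))
```

```text
tip [24.  4. -0.]
tipR [ 10. -15.  -0.]
kR_low [-39. -49.  -0.]
kR [-75. -69.  -0.]
kRtop [-84. -59.   0.]
kL [-57.  58.  -0.]
kLlow [-15.  36.   0.]
[ 0.16  0.34 -0.13  1.11  0.01  1.6 ]
```

Knuckles flare too low to press along the jaw axis, so I'll turn the tool until its z faces the door (knuckles parallel to it).

Request:
move_arm([
  [[-2,0,0],-0.18],
  [[-2,0,0],-0.18],
  [[0,0,0],-0.18],
  [[0,0,0],-0.18],
  [[0,0,0],-0.18],
  [[0,0,0],-0.18],
  [[0,0,0],-0.18],
  [[0,0,0],-0.18],
])

```text
time: 4.9
tool_pos: [0.5358, 0.0879, 0.163]
eef_rot: [-0.01, 0.708, 0.017, 0.706]
contact_force: [-0.0, 0.1, -0.1]
finger_gap: 0.0001
```

Run:
```python
from h import *
go(cup([-.140,-.08,.158]))
```

```text
t 4.9 tcp [0.5358 0.0879 0.163 ] F [-0.   0.1 -0.1] axes [[-0.002, 0.009, -1.0], [-0.038, 0.999, 0.01], [0.999, 0.038, -0.001]]
toolshift mm [ 4.9  1.6 52.3] toolz heading 0.038
```

Request:
move_arm([
  [[3,1,15],-0.07],
  [[2,0,15],0],
  [[0,0,10],0],
  [[0,0,3],0],
  [[0,0,0],0],
])

```text
time: 5.52
tool_pos: [0.581, 0.0933, 0.1619]
eef_rot: [-0.037, 0.705, 0.044, 0.707]
contact_force: [-0.0, 0.7, 0.2]
finger_gap: -0.0003
```

Run:
```python
from h import *
go(cup([-.135,-.08,.158]))
im=viewer.snapshot("side")[...,::-1]
cv2.imwrite("pics/s2.png",cv2.resize(im[180:300,200:360],None,fx=4,fy=4))
```

```text
t 5.525 tcp [0.581  0.0933 0.1619] F [-0.   0.7  0.2] axes [[0.002, 0.01, -1.0], [-0.114, 0.993, 0.01], [0.994, 0.113, 0.004]]
toolshift mm [ 3.9 -2.5 11.8] toolz heading 0.114
```

View pics/s2.png

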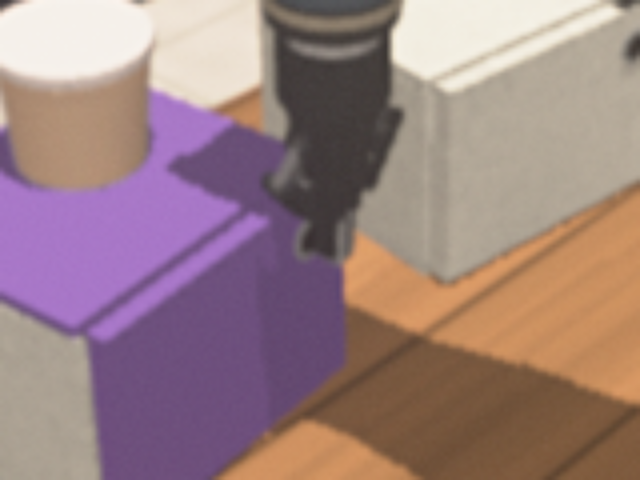

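The fingertips at (325,255) hang just in front of the spot, which they now hide; the knuckles run along the door. I'll approach in small steps.

Request:
move_arm([
  [[3,-2,3],0],
  [[1,0,3],0],
  [[0,0,3],0],
  [[0,0,2],0],
])

```text
time: 6.08
tool_pos: [0.5921, 0.0924, 0.1578]
eef_rot: [-0.037, 0.705, 0.044, 0.707]
contact_force: [-2.9, -0.6, 0.5]
finger_gap: 0.0002
```

Request:
move_arm([
  [[0,0,2],0],
  [[0,0,2],0],
])

```text
time: 6.32
tool_pos: [0.5957, 0.0927, 0.1577]
eef_rot: [-0.037, 0.705, 0.044, 0.706]
contact_force: [-4.3, -0.7, 1.6]
finger_gap: 0.0003
```

Request:
move_arm([
  [[0,0,2],0],
  [[0,0,2],0],
])

```text
time: 6.58
tool_pos: [0.5994, 0.093, 0.1576]
eef_rot: [-0.037, 0.706, 0.043, 0.706]
contact_force: [-15.7, -2.1, 6.1]
finger_gap: -0.0004
```

The force step shows the stop has been met about 7 mm in. I'll withdraw well clear of the door's swing.

Request:
move_arm([
  [[0,0,-25],0],
  [[0,0,-35],0],
  [[0,0,-35],0],
  [[0,0,-35],0],
  [[0,0,-30],0],
  [[0,0,0],0],
  [[0,0,0],0],
  [[0,0,0],0],
])

```text
time: 7.58
tool_pos: [0.4405, 0.0756, 0.1578]
eef_rot: [-0.036, 0.703, 0.044, 0.709]
contact_force: [0.5, 0.3, 0.2]
finger_gap: 0.0001
```

Request:
move_arm([
  [[-20,0,0],0],
  [[-20,0,0],0],
  [[-20,0,0],0],
  [[-10,0,0],0],
])

```text
time: 8.07
tool_pos: [0.4422, 0.075, 0.2286]
eef_rot: [-0.036, 0.704, 0.044, 0.708]
contact_force: [0.4, -0.7, -0.4]
finger_gap: 0.0
```

Run:
```python
from h import *
go(cup([-.135,-.08,.23]))
a=viewer.snapshot("top")[...,::-1];b=viewer.snapshot("side")[...,::-1]
cv2.imwrite("pics/top1.png",a);cv2.imwrite("pics/side1.png",b)
cv2.imwrite("pics/c1.png",np.hstack([cv2.resize(a[100:300,120:330],None,fx=1.9,fy=1.9),cv2.resize(b[140:340,140:350],None,fx=1.9,fy=1.9)]))
for th in(.3,.4,.5,.6):print(th,proj("top",cup([-.108-.236*np.sin(th),.118-.236*np.cos(th),.178])).round(0))
```

```text
t 8.075 tcp [0.4422 0.075  0.2286] F [ 0.4 -0.7 -0.4] axes [[0.006, 0.012, -1.0], [-0.114, 0.993, 0.011], [0.994, 0.113, 0.007]]
toolshift mm [-3.000e-01 -1.000e-01  1.518e+02] toolz heading 0.114
0.3 [[292. 234.]]
0.4 [[290. 243.]]
0.5 [[286. 252.]]
0.6 [[282. 261.]]
```

View pics/c1.png

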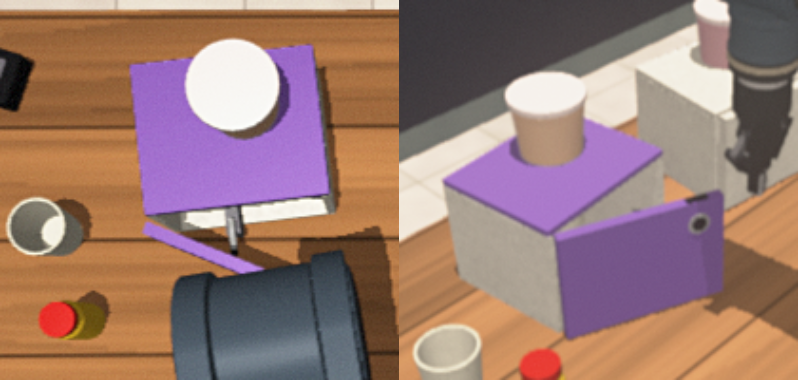

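The door stands ajar: its free top corner is at about (309,242) in the side view, and a plunger rod shows mid-gap. I'll get the angle and the entry point behind the free end.

```bash
cat >> h.py <<'E'
H=np.array([-.108,.118])
def behind(th,r,off,z):
    return cup([H[0]-r*np.sin(th)+off*np.cos(th),H[1]-r*np.cos(th)-off*np.sin(th),z])
E
python3 - <<'E'
from h import *
X=onplane("side",[(309.5,241.6)],.178)[0];l=Rc.inv().apply(X-C);d=l[:2]-H
print(l,np.hypot(*d),np.arctan2(-d[0],-d[1]))
th=np.arctan2(-d[0],-d[1])-np.arctan2(.016,.236);print("theta",th)
for off in(.03,.04,.05):p=behind(th,.205,off,.23);print(off,p, Rc.inv().apply(p-C))
go(behind(th,.205,.04,.23))
E
```

```text
[-0.22880328 -0.08432334  0.178     ] 0.2356441512197338 0.5382698895857854
theta 0.4705768668918167
0.03 [0.55383202 0.08937173 0.23      ] [-0.1742079  -0.07831993  0.23      ]
0.04 [0.56320299 0.08588105 0.23      ] [-0.16529483 -0.08285393  0.23      ]
0.05 [0.57257397 0.08239036 0.23      ] [-0.15638176 -0.08738794  0.23      ]
t 8.175 tcp [0.4421 0.075  0.2284] F [-0.  -0.3 -0.1] axes [[0.006, 0.012, -1.0], [-0.114, 0.993, 0.011], [0.994, 0.113, 0.007]]
toolshift mm [ -0.8  -2.9 121.6] toolz heading 0.114
```

Request:
move_arm([
  [[0,-1,25],0],
  [[0,-1,30],0],
  [[0,-1,30],0],
  [[0,0,30],0],
  [[0,0,7],0.16],
  [[0,0,0],0.16],
  [[0,0,0],0.18],
])

```text
time: 9.05
tool_pos: [0.5671, 0.0861, 0.2213]
eef_rot: [0.144, 0.694, -0.137, 0.692]
contact_force: [0.5, -0.1, 1.0]
finger_gap: 0.0005
```

Run:
```python
from h import *
go(behind(.5,.205,.04,.155))
```

```text
t 9.05 tcp [0.5671 0.0861 0.2213] F [ 0.5 -0.1  1. ] axes [[-0.002, 0.011, -1.0], [0.389, 0.921, 0.009], [0.921, -0.389, -0.006]]
toolshift mm [66.4 -3.7 -9.1] toolz heading -0.4
```

Request:
move_arm([
  [[16,-1,-2],0],
  [[16,0,0],0],
  [[16,0,0],0],
  [[16,0,0],0],
  [[0,0,0],0],
])

```text
time: 9.68
tool_pos: [0.5636, 0.0865, 0.15]
eef_rot: [0.145, 0.696, -0.139, 0.689]
contact_force: [-0.4, 0.1, 0.6]
finger_gap: 0.0003
```

Run:
```python
from h import *
for th in(.6,.8,1.0,1.2,1.4,1.5):print(th,behind(th,.2,.011,.155).round(3))
go(behind(.5,.205,.011,.155))
im=viewer.snapshot("side")[...,::-1]
cv2.imwrite("pics/s3.png",cv2.resize(im[160:320,180:380],None,fx=3.5,fy=3.5))
```

```text
0.6 [0.514 0.11  0.155]
0.8 [0.479 0.13  0.155]
1.0 [0.449 0.157 0.155]
1.2 [0.425 0.189 0.155]
1.4 [0.408 0.225 0.155]
1.5 [0.403 0.244 0.155]
t 9.675 tcp [0.5636 0.0865 0.15  ] F [-0.4  0.1  0.6] axes [[-0.007, 0.01, -1.0], [0.393, 0.92, 0.006], [0.92, -0.393, -0.011]]
toolshift mm [ -4.6  -2.6 -35.1] toolz heading -0.403
```

View pics/s3.png

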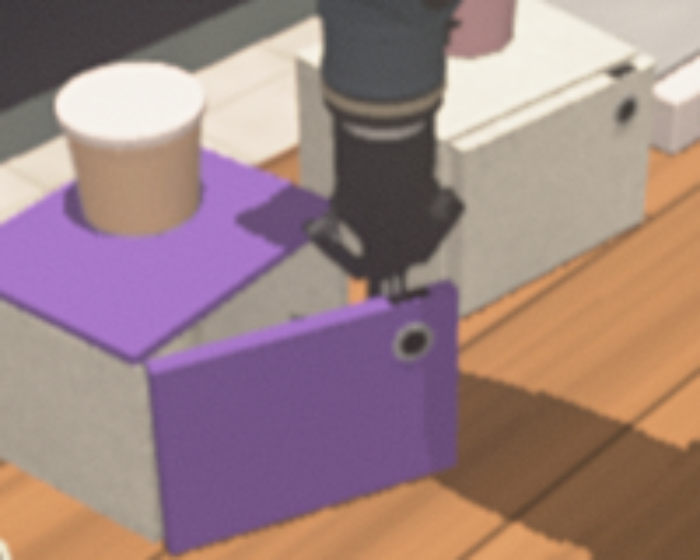

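The fingertips stand behind the door's free end at about (385,290), with the knuckles clear above its top edge. Now I'll push outward, turning with the door.

Request:
move_arm([
  [[-4,-2,-10],0],
  [[0,0,-10],0],
  [[0,0,-10],0],
  [[0,0,-10],0.04],
  [[0,0,-10],0.05],
  [[0,0,-10],0.05],
  [[0,0,-10],0.05],
  [[0,0,-10],0.05],
])

```text
time: 10.72
tool_pos: [0.4872, 0.1227, 0.1588]
eef_rot: [0.229, 0.672, -0.222, 0.668]
contact_force: [0.3, -0.1, -0.8]
finger_gap: 0.0002
```

Run:
```python
from h import *
go(behind(.8,.2,.011,.155))
```

```text
t 10.725 tcp [0.4872 0.1227 0.1588] F [ 0.3 -0.1 -0.8] axes [[-0.001, 0.011, -1.0], [0.605, 0.796, 0.008], [0.796, -0.605, -0.008]]
toolshift mm [  3.9   1.  -11. ] toolz heading -0.65
```

Request:
move_arm([
  [[1,0,-10],0.05],
  [[1,0,-10],0.05],
  [[1,0,-10],0.05],
  [[0,0,-10],0.05],
  [[0,0,-10],0.05],
  [[0,0,-10],0.05],
  [[0,0,-10],0.05],
  [[0,0,-10],0.05],
])

```text
time: 11.72
tool_pos: [0.428, 0.1844, 0.1591]
eef_rot: [0.362, 0.611, -0.354, 0.609]
contact_force: [0.2, -0.2, 0.4]
finger_gap: 0.0001
```

Run:
```python
from h import *
go(behind(1.4,.2,.011,.155))
im=viewer.snapshot("side")[...,::-1]
cv2.imwrite("pics/s4.png",im[140:380,100:420])
```

```text
t 11.725 tcp [0.428  0.1844 0.1591] F [ 0.2 -0.2  0.4] axes [[0.004, 0.012, -1.0], [0.874, 0.487, 0.009], [0.487, -0.873, -0.009]]
toolshift mm [  4.5   2.7 -45.1] toolz heading -1.062
```

View pics/s4.png

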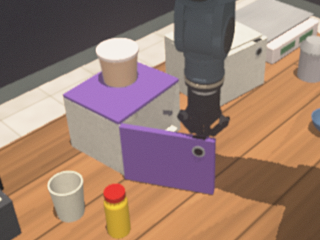

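The door follows the finger (about 1.15 rad), with the cup and shaker well away from it. Finishing the swing more slowly.

Request:
move_arm([
  [[1,0,-10],0.05],
  [[1,0,-10],0.05],
  [[1,0,-10],0.05],
  [[0,0,-10],0.05],
  [[0,0,-8],0.04],
  [[0,0,-7],0.04],
  [[0,0,-5],0.02],
  [[0,0,-3],0],
])

```text
time: 12.78
tool_pos: [0.4021, 0.245, 0.1584]
eef_rot: [0.451, 0.55, -0.441, 0.547]
contact_force: [-0.0, -0.1, -0.1]
finger_gap: 0.0001
```

Run:
```python
from h import *
go(behind(1.53,.2,.011,.155))
```

```text
t 12.775 tcp [0.4021 0.245  0.1584] F [-0.  -0.1 -0.1] axes [[0.007, 0.013, -1.0], [0.979, 0.203, 0.01], [0.203, -0.979, -0.012]]
toolshift mm [ 3.5  0.3 -5.2] toolz heading -1.366
```

Door is near 1.5 rad. Backing the finger off the door to the right, then up.

Request:
move_arm([
  [[0,0,8],0],
  [[0,0,15],0],
  [[0,0,20],0],
  [[0,0,20],0],
  [[-25,0,20],0],
  [[-30,0,20],0],
  [[-30,0,0],0],
  [[0,0,0],0],
])

```text
time: 13.78
tool_pos: [0.4232, 0.1322, 0.2444]
eef_rot: [0.451, 0.549, -0.442, 0.548]
contact_force: [-0.3, -1.1, -0.5]
finger_gap: -0.0001
```

Run:
```python
from h import *
go(C)
a=viewer.snapshot("top")[...,::-1];b=viewer.snapshot("side")[...,::-1]
cv2.imwrite("pics/c5.png",np.hstack([cv2.resize(a,(400,300)),cv2.resize(b,(400,300))]))
for n,i in(("top",a),("side",b)):
    d=cv2.absdiff(i,cv2.imread(f"pics/{n}0.png")).max(2)
    for k,c,z in(("cup",(.603,.453),.05),("shaker",(.474,.419),.065),("bowl",(.313,-.236),.022),("can",(.507,-.454),.07),("tub",(.744,.167),.23)):
        u,v=proj(n,[*c,z])[0].astype(int)
        print(n,k,d[max(v-18,0):v+18,max(u-18,0):u+18].mean().round(1))
m=cv2.inRange(cv2.cvtColor(b,cv2.COLOR_BGR2HSV),(120,80,40),(150,255,255))
for th in(1.25,1.5,1.57):print(th,proj("side",cup([H[0]-.236*np.sin(th),H[1]-.236*np.cos(th),.178])).round(0))
c=max(cv2.findContours(m,0,2)[0],key=cv2.contourArea);print(cv2.approxPolyDP(c,3,True)[:,0].tolist())
```

```text
t 13.775 tcp [0.4232 0.1322 0.2444] F [-0.3 -1.1 -0.5] axes [[0.006, 0.012, -1.0], [0.979, 0.203, 0.009], [0.203, -0.979, -0.01]]
toolshift mm [246.9 297.7   8.7] toolz heading -1.366
top cup 4.3
top shaker 31.4
top bowl 5.7
top can 4.3
top tub 1.6
side cup 10.0
side shaker 10.0
side bowl 72.0
side can 31.8
side tub 8.9
1.25 [[314. 283.]]
1.5 [[304. 298.]]
1.57 [[300. 302.]]
[[164, 234], [219, 264], [226, 319], [300, 352], [302, 299], [285, 296], [281, 289], [220, 262], [276, 218], [238, 203], [237, 220], [228, 227], [208, 227], [198, 213]]
```

View pics/c5.png

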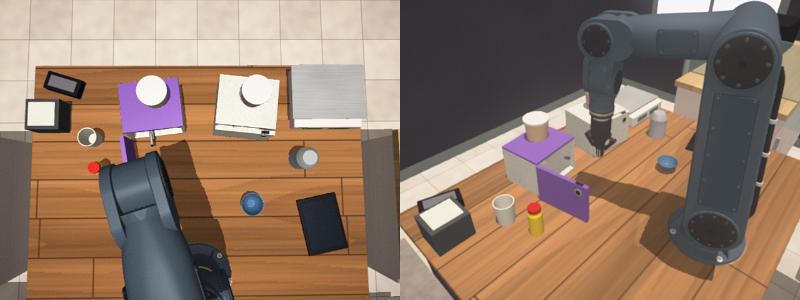

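The door's free top corner is at (302,299) in the side view, which is about 1.5 rad. The white door is shut and the loose things are standing. The larger differences (shaker in top view, bowl and canister in side view) are where the arm covers, or covered, that patch. Handing in.

```bash
python3 -c "
from bench import order,sensors
print(order.finish_job(),sensors.get_state()['time'])"
```

```text
the job is handed in; nothing more can be done
the job is handed in; nothing more can be done
```

The purple door is open to about 1.5 rad, and the job was handed in at about 14 s of the 53 s allowed; no verdict is reported.

- **Press:** I pressed the door at its round spot with shut fingertips. The last reading was about 17 N, with the stop met about 7 mm in. After I withdrew, the spring threw the door ajar to about 0.5 rad by the camera, with nothing touching it.
- **Push:** I entered from above behind the free end and pushed the door round in small steps. Force readings at the end of each call stayed under about 1 N. I then backed the finger off and raised it.
- **Last checks:** The door's free top corner at pixel (302,299) in the side view puts the angle at 1.50–1.57 rad. The pictures show the white door shut and every loose thing standing where it was.
- **Weaker checks:** The before/after picture difference was high for the shaker in the top view (31), and for the bowl (72) and canister (32) in the side view. I put that down to the arm or its shadow, since each of them scored 10 or less in the other view. I did not measure the cherry tub's position; I only looked at it.

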